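# Put the drain plate back under the rims of the draining tub

## Robot

A 7-joint arm with a two-finger parallel gripper is mounted at the origin on a cart in front of the work surface, level with it; the furniture and walls round the work are solid. World frame = base frame: x ahead of the robot, y to its left, z up, the work surface at z = 0. Lengths are in mm, angles in rad, forces in N, time in s.
With the tool pointing down it reaches from about 400 to 925 mm from the base axis. Payload 5.6 kg.
Tool frame: the origin (TCP) lies between the finger pads; the fingertips stand 11 mm ahead of it and the grasp point (between the pads) lies 8 mm behind it; z points along the fingers, y is the line along which they close (so a half turn about z gives the same grasp; the last joint's range is limited). The gripper opens to 85 mm and grips with 20 to 120 N. Pads are 22 mm wide; open, the fingers measure 114 mm over their backs; the gripper's body (76 mm by 85 mm) begins 54 mm behind the grasp point. The pads swing forward as they close: fully open they stand 13 mm farther back than shut.
Start: joints at [-1.216, 0.468, -0.012, 1.603, 0.006, 1.071, -0.056], TCP at [251.844, 599.235, 242.29] pointing down, gripper open.
Joint ranges: [-2.53, 2.53], [-0.31, 2.02], [-1.57, 1.55], [0.28, 2.44], [-1.29, 4.43], [0.15, 1.84], [-2.92, 2.92]. Speed limits (rad/s): [2.57, 2.57, 3.14, 3.14, 3.14, 3.14, 3.14].

## Interface

Orientations are given as a rotation vector (axis times angle).
In Python, from plant import robot gives the robot as it stands.
- The arm moves only by the shell command python3 shift.py FILE [OPENING] [FORCE], which reads ROWS from the file FILE. ROWS is a JSON list that holds a single list of rows (three levels of brackets), with 1 to 12 rows, each of 4 numbers: dx, dy, dz in mm, then a turn about the tool's z in rad; each row is the pose to reach, as a shift and turn from the pose commanded when the command began, along the tool's axes at that moment; what a row does not reach only later rows make up. A row lasts 1/12 s, in which the tool goes at most 41.7 mm and 0.125 rad, less where a joint would pass 70% of its speed; a pose out of reach is approached as far as the arm can. OPENING is the finger opening in mm, set as the command begins (- or left out keeps the last). The fingers move at their own pace and stop on an object; FORCE is the grip in N (left out, the last holds). Time passes only in rows, so rows that do not move let the fingers close. It prints the time, the measured TCP pose, the force, the opening and the grip force at its end. Input that does not fit is refused with a message, and nothing moves.
- robot.get_obs(): the state, without advancing time (a new reading comes with each control period).
- robot.grab_frame(name): name is "scene" or "side" or "wrist"; returns a dict with "pixels" (420x560x3 uint8, blue, green, red), "camera_matrix" (3x3 intrinsics, pixels), "k1" (the pictures are not rectified: a ray, as slopes to the right and down, at radius r is drawn at 1 + k1 r^2 times it, then the intrinsics apply), "R" (3x3) and "t" (3): a world point X has camera coordinates R X + t; the wrist camera has in their place "mount" (4x4, takes a point from camera to tool coordinates, whose origin is the TCP and whose axes are the flange's). Camera axes: x right, y down, z forward; pixel columns grow to the right and rows downward; lengths in mm; the calibration is good to about 2 mm. A picture is of the moment at which its call begins: read the wrist's pose just before it. There is no depth.
- robot.close_job(): hands the job in; it is judged then, once.
The state is a dict: "time_s": time; "qpos": joint angles; "dq": joint speeds; "tau": joint torques, N m; "tcp_pos": TCP position; "orientation": TCP orientation; "force": force on the tool from outside, world axes, zero at the start; "wrist_torque": the same for the moment, N m; "opening": finger opening in mm; "grasp_force": force on a finger pad.
Only numpy, scipy, OpenCV 4.12 (cv2) and the standard library are available. Lean on these libraries where they do the work, as an engineer would, in place of code of your own. Each camera call takes 0.05 s, during which the arm holds its last target. There are 200 camera calls.

## Task

Put the slotted drain plate back into the draining tub: it is longer than the tub's opening, so tilt it, feed its low end under the deep rim against the sprung bar, press the bar back until the other end can drop inside the narrow rim, and let the plate settle flat on the ledges, handle up. Work gently, feeling for the bar and never dropping the plate, forcing it against the tub or jamming the bar against its stop, and leave the cup, the garlic and the jar where they stand.

Things in the scene. Friction and masses are not known exactly. Their poses are not given: they have to be found in the camera images.
- drain_plate: Loose slotted metal plate, 120 (its x) x 220 (its y) x 6 mm, 0.25 kg, both ends alike; starts flat on the table. Origin at the centre of its underside, z up. In the middle of its top stands a black handle tab, 30 mm wide along x, 10 mm thick along y, its top 48 mm above the origin: grip it with the fingers closing along y, tips just clear of the plate.
- tub: Grey tub, fixed, outside 146 (its x) x 294 (its y) x 80 mm high; origin on the table under the seat, 14 mm to -y of the tub's middle. A steel frame with 4 mm rims (underside z = 80, top 84 mm) hangs in it, stiffly, up to 15 mm either way along y from nominal: different each time and NOT MEASURED (all its y values below are nominal and shift together), so the bar must be felt for.
- seat (a point): Point of the tub, nominal place of the seated plate's origin: x = y = 0, z = 58 mm, the height of the ledges' tops. The ledges lie under both rims and reach inward to y = -82 and +82 mm. The opening between the rims is 204 mm along y (-102 to +102 nominal) and 128 mm along x, edged by side walls; the tub is open below the ledges.
- deep_end (a point): Point of the tub, nominal edge of the deep rim (+y end), y = +102, z = 80 mm (rim's underside). Below it is a black sprung bar, 80 mm wide, z = 59 to 75 mm, face at nominal y = +106 when free. It is damped, yields at about 4 N and goes back 20 mm (6 N) to a hard stop. Press it back 12 to 19 mm with the plate's low end so that the other end passes the narrow rim.
- narrow_end (a point): Point of the tub, nominal edge of the narrow rim (-y end), y = -102, z = 80 mm. This rim covers 8 mm, to an end wall at nominal y = -110. Once the plate lies flat and is let go, the bar's spring slides it back under this rim against the wall.
- cup: Dark brown cup, 72 mm across, 67 mm high, a bystander; origin at the centre of its foot.
- garlic: Garlic bulb, 53 mm across, 52 mm high, a bystander; origin at the centre of its foot.
- jar: Small jar with white lid, 68 mm across, 84 mm high, a bystander; origin at the centre of its foot.

How it is judged (in metres and radians):
At the end, for the whole second after the job is handed in: The drain plate lies still inside the tub, handle up, flat within 0.04 rad, its underside at the height of the ledges (55 to 62 mm above the table) and its centre within 30 mm of the tub's origin along the tub's length (z of drain_plate in the frame of tub between 0.055 and 0.062 m and angle between drain_plate's own z axis and vertical below 0.04 rad and y of drain_plate in the frame of tub between -0.03 and 0.03 m and linear speed of drain_plate below 0.02 m/s); the robot touches nothing.
It fails at once if the plate is forced against, or dropped onto, the tub, its frame or its bar with more than 40 N (contact force between drain_plate and tub above 40 N).
It fails at once if the sprung bar is pressed with more than 12 N (jammed against its stop) (contact force between drain_plate and spring_bar_c0 above 12 N).
It fails at once if the robot presses on the tub with more than 15 N (contact force between any of the arm, the fingers and tub above 15 N).
It fails at once if the cup, the garlic or the jar is moved by more than 30 mm (distance of any of cup, garlic, jar from where it was at the start of the episode above 0.03 m).
It also fails if it takes over 51 s, if anything falls off the work surface, if the arm or the gripper's body presses on something with over 40 N, if the wrist force passes 120 N, or if a joint passes its speed limit or range.

## Working session

There is one attempt and no reset: what is moved stays moved. The work goes in short steps, Python scripts to look and compute and a shell command to move; the robot and the scene stay as the last step left them, time stands still between calls to the robot, and variables do not carry over. Pictures are saved under pics/ and viewed, at most 10 in all, crops included, and the job is handed in when it is done.

```bash
ls; mkdir -p pics
python3 - <<'E'
from plant import robot
import cv2,numpy as np
o=robot.get_obs();print(o)
for n in("scene","side","wrist"):
    f=robot.grab_frame(n);cv2.imwrite(f"pics/{n}0.png",f["pixels"]);print(n,{k:np.round(v,3).tolist() for k,v in f.items() if k!="pixels"})
a=[cv2.imread(f"pics/{n}0.png") for n in("scene","side")]
E
```

```text
pics
plant.py
shift.py
{'time_s': 0.0, 'qpos': array([-1.21598682,  0.46840027, -0.01159672,  1.60363139,  0.00598643,
        1.07141317, -0.0563019 ]), 'dq': array([ 0.00112212, -0.00063963, -0.00126864,  0.002445  ,  0.00062465,
        0.00012233,  0.00132156]), 'tau': array([ 9.75073249e-05, -5.32368600e+01,  2.14259187e-02, -2.51302117e+01,
        1.14244799e-02,  7.39615469e-03,  2.61451413e-05]), 'tcp_pos': array([251.66025122, 598.71149874, 241.32010882]), 'orientation': array([-6.20836860e-01, -3.07938735e+00,  2.82914206e-03]), 'force': array([-1.30208039, -0.15778741, -0.21468653]), 'wrist_torque': array([-0.02410226, -0.00393278,  0.05280482]), 'grasp_force': 0.0, 'opening': 85.25327667879486}
scene {'camera_matrix': [[426.274, 0.0, 278.61], [0.0, 426.274, 210.771], [0.0, 0.0, 1.0]], 'k1': -0.121, 'R': [[-0.729, -0.684, -0.001], [-0.332, 0.354, -0.875], [0.599, -0.637, -0.485]], 't': [548.013, 171.903, 1080.492]}
side {'camera_matrix': [[515.964, 0.0, 278.066], [0.0, 515.964, 207.653], [0.0, 0.0, 1.0]], 'k1': -0.032, 'R': [[0.859, -0.512, 0.004], [-0.358, -0.606, -0.71], [0.366, 0.609, -0.704]], 't': [-353.237, 395.716, 1229.138]}
wrist {'camera_matrix': [[329.945, 0.0, 280.736], [0.0, 329.945, 210.525], [0.0, 0.0, 1.0]], 'k1': -0.001, 'mount': [[-0.0, -0.96, -0.279, 70.394], [1.0, -0.0, -0.0, -0.753], [-0.0, -0.279, 0.96, -130.836], [0.0, 0.0, 0.0, 1.0]]}
```
View pics/scene0.png

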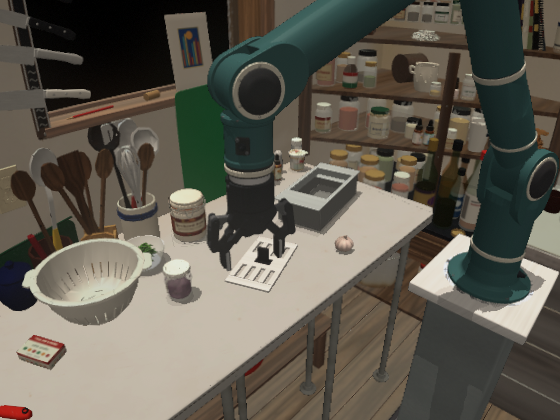

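View pics/side0.png

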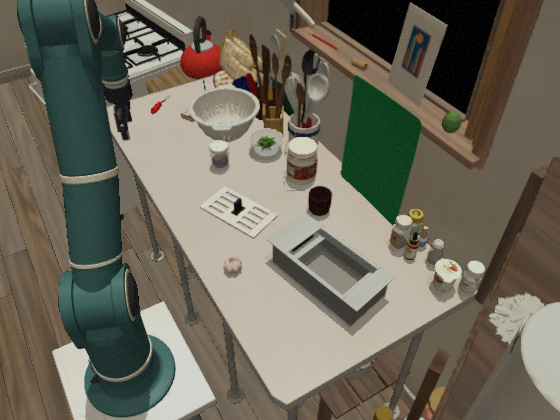

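Run:
```python
import cv2
a=cv2.imread("pics/side0.png")[170:330,190:400]
cv2.imwrite("pics/crop1.png",cv2.resize(a,None,fx=3.7,fy=3.7,interpolation=cv2.INTER_CUBIC))
```

View pics/crop1.png

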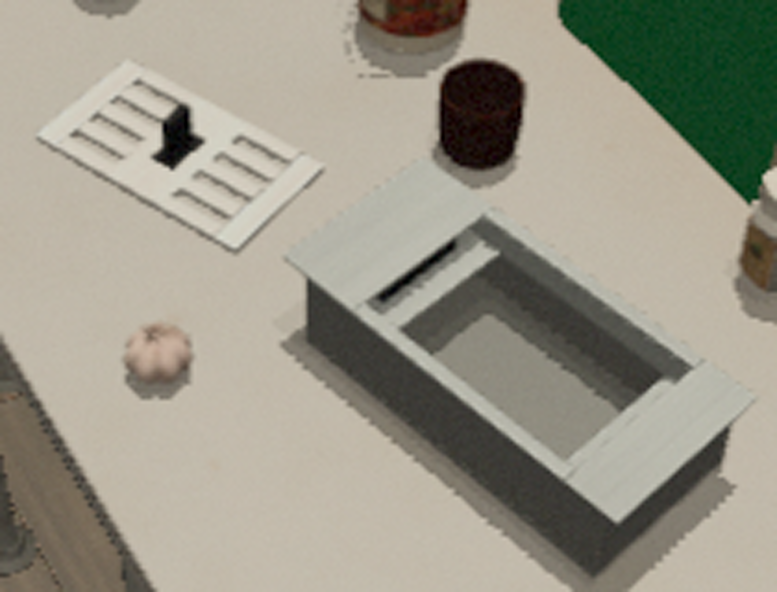

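```bash
cat > h.py <<'E'
import numpy as np,cv2
from plant import robot
def unproj(f,uv,z):
    K=f["camera_matrix"];D=np.array([f["k1"],0,0,0,0.])
    p=cv2.undistortPoints(np.array(uv,float).reshape(-1,1,2),K,D).reshape(-1,2)
    R,t=np.array(f["R"]),np.array(f["t"])
    d=np.c_[p,np.ones(len(p))]@R; c=-R.T@t
    s=(np.asarray(z)-c[2])/d[:,2]
    return c+d*s[:,None]
def proj(f,X):
    return cv2.projectPoints(np.array(X,float),cv2.Rodrigues(np.array(f["R"]))[0],np.array(f["t"],float),f["camera_matrix"],np.array([f["k1"],0,0,0,0.]))[0].reshape(-1,2)
E
python3 - <<'E'
from h import *
f=robot.grab_frame("side")
c=lambda L:[(x/3.7+190,y/3.7+170) for x,y in L]
P=unproj(f,c([(127,62),(323,168),(236,250),(38,136)]),6)
print("plate",P.round(1).tolist(),P.mean(0).round(1),np.linalg.norm(np.diff(P,axis=0),axis=1).round())
T=unproj(f,c([(425,160),(288,258),(617,520),(752,398),(365,305),(490,213),(568,475),(700,362)]),84)
print("rims",T.round(1).tolist())
n=T[0]+T[1]-T[2]-T[3]; n/=np.linalg.norm(n); print("ydir",n,np.degrees(np.arctan2(n[1],n[0])))
print("along",((T-T[:4].mean(0))@n).round(1),"centre",T[:4].mean(0).round(1))
B=unproj(f,c([(308,340),(597,575),(727,480)]),0);print(B.round(1).tolist(),((B-T[:4].mean(0))@n).round(1))
print("handle top",unproj(f,c([(177,105)]),48))
E
```

```text
plate [[487.1, 471.2, 6.0], [569.4, 270.0, 6.0], [462.2, 226.3, 6.0], [380.1, 426.1, 6.0]] [474.7 348.4   6. ] [217. 116. 216.]
rims [[603.5, 171.4, 84.0], [459.8, 137.1, 84.0], [531.0, -174.1, 84.0], [673.2, -141.3, 84.0], [485.1, 68.9, 84.0], [615.3, 98.4, 84.0], [524.3, -128.2, 84.0], [662.1, -97.4, 84.0]]
ydir [-0.22050841  0.97538507  0.        ] 102.73889599122712
along [ 160.8  159.  -160.2 -159.6   86.9   87.  -114.  -114.3] centre [566.9  -1.7  84. ]
[[467.4, 121.1, 0.0], [534.0, -162.8, 0.0], [662.9, -146.7, 0.0]] [ 141.7 -149.8 -162.6]
handle top [[481.09722926 359.72992947  48.        ]]
```

```bash
echo '[[[-30,-14,0,0.08],[-75,-36,0,0.2],[-115,-55,0,0.3],[-150,-72,0,0.4],[-185,-88,0,0.5],[-220,-105,0,0.6],[-255,-122,0,0.7],[-290,-138,0,0.78],[-303,-145,0,0.784],[-303,-145,0,0.784],[-303,-145,0,0.784]]]' > mv.in && python3 shift.py mv.in 60 20
python3 - <<'E'
from h import *
o=robot.get_obs();f=robot.grab_frame("wrist");cv2.imwrite("pics/w1.png",f["pixels"]);print(o["tcp_pos"],o["orientation"],o["qpos"],o["force"])
E
```

```text
time_s: 1.12
tcp_pos: [475.2, 347.7, 242.2]
orientation: [-1.752, -2.607, 0.0]
force: [-0.4, 1.6, -1.1]
opening: 59.9
grasp_force: 0.0
[475.20910877 347.70278953 242.165934  ] [-1.75168107e+00 -2.60743180e+00  1.87651562e-04] [-0.88108016  0.36483367  0.24467272  1.77174461 -0.10215931  1.01756149
 -0.21040353] [-0.41979712  1.64489875 -1.06934515]
```

View pics/w1.png

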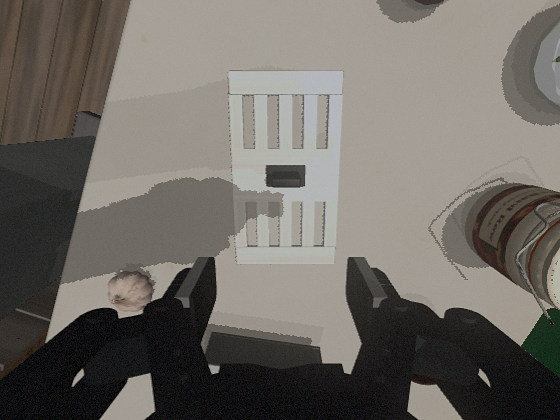

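```bash
cat >> h.py <<'E'
from scipy.spatial.transform import Rotation as Ro
def wcam(f,o):
    T=np.eye(4);T[:3,:3]=Ro.from_rotvec(o["orientation"]).as_matrix();T[:3,3]=o["tcp_pos"]
    M=np.linalg.inv(T@np.array(f["mount"]));g=dict(f);g["R"]=M[:3,:3];g["t"]=M[:3,3];return g
def tool(o,d): return (Ro.from_rotvec(o["orientation"]).as_matrix().T@np.array(d)).round(1)
E
python3 - <<'E'
from h import *
o=robot.get_obs();f=wcam(robot.grab_frame("wrist"),o)
P=unproj(f,[(229,71),(344,70),(333,264),(237,264)],6);c=P.mean(0)
print(P.round(1).tolist(),c,np.linalg.norm(np.diff(P,axis=0),axis=1).round())
n=P[0]+P[1]-P[2]-P[3];print(np.degrees(np.arctan2(n[1],n[0])))
H=unproj(f,[(285,169)],48);print("handle",H)
print(Ro.from_rotvec(o["orientation"]).as_matrix().round(3),tool(o,c-o["tcp_pos"]))
h=[c+[0,0,42]];s=robot.grab_frame("side");print("side handle", (proj(s,h)-[190,170])*3.7, (proj(s,[[*c[:2],6]])-[190,170])*3.7)
X=unproj(s,[((127/3.7+190),62/3.7+170)],6);print(X)
E
```

```text
[[381.3, 433.7, 6.0], [490.6, 479.7, 6.0], [572.1, 277.0, 6.0], [464.3, 232.6, 6.0]] [477.06836601 355.71665403   6.        ] [119. 218. 117.]
112.16382148699618
handle [[470.70159785 367.76178119  48.        ]]
[[-0.381  0.925 -0.001]
 [ 0.925  0.381  0.001]
 [ 0.001 -0.001 -1.   ]] [  4.8   5.3 236.1]
side handle [[174.94234423 109.57619377]] [[177.49359249 145.35356575]]
[[487.12650915 471.19355802   6.        ]]
```

Run:
```python
from h import *
o=robot.get_obs();w=robot.grab_frame("wrist");f=wcam(w,o)
g=w["pixels"].max(2)[155:200,255:315]
print("\n".join(" ".join(f"{v:3d}" for v in r[::3]) for r in g[::2]))
for c in([477.1,355.7],[474.7,348.4]):
  u=np.array([-.377,.926,0]);v=np.array([.926,.377,0]);C=np.array([*c,0])
  print(proj(f,[C+s*5*u+t*15*v+[0,0,z] for z in(6,48) for s in(-1,1) for t in (-1,1)]).round(1).tolist())
```

```text
182 179 179 180 180 179 181 181 179 181 182 183 181 181 184 182 182 182 181 182
178 179 179 178 179 178 178 178 183 182 180 180 182 182 183 180 183 185 183 182
180 178 178 181 178 178 180 179 182 180 182 181 181 182 183 182 182 183 182 184
180 181 181 180 179 180 181 181 180 183 183 181 183 182 181 183 182 183 184 184
179 175 177 178 178 179 180 179 182 181 182 181 182 181 179 184 181 183 186 185
181 180 179 182 180 184 183 183 184 182 184 182 180 181 187 189 186 183 188 187
180 178 178 179 160 152 150 144 150 152 150 150 152 152 154 150 153 186 182 185
180 177 177 179  77  67  63  63  68  64  69  68  69  75  76  70  79 176 183 184
183 178 179 179  69  67  66  65  71  71  67  68  68  71  76  73  75 178 182 184
183 178 176 180  76  69  59  70  68  70  73  70  67  67  70  75  74 179 184 184
183 182 182 184  65  65  57  48  54  52  58  55  55  55  58  72  77 179 183 186
182 184 181 184  71  50  49  53  49  51  49  57  53  54  53  70  74 177 182 182
183 181 182 184  56  57  47  51  53  57  52  50  50  56  57  63  71 179 184 182
182 185 180 185  67  55  50  53  54  53  56  52  57  53  58 
[... 297 characters left out ...]
44  48  51  50  54  51  48 179 185 183 181
130 187 146 131 135 176 185 191 188 186 186 187 186 186 189 184 183 184 185 185
134 134 133 134 134 133 148 134 135 128 182 184 182 183 182 181 184 182 181 182
135 133 132 135 135 135 135 137 132 132 183 183 182 183 182 182 184 181 183 184
134 135 134 134 133 135 137 134 138 134 182 180 181 182 182 182 180 182 182 183
137 139 138 135 138 137 140 141 139 132 180 181 183 183 182 182 183 182 181 185
[[272.6, 180.4], [299.2, 180.6], [272.6, 171.6], [299.3, 171.8], [271.6, 188.3], [301.4, 188.5], [271.5, 178.5], [301.6, 178.7]]
[[268.2, 185.5], [294.7, 185.6], [268.1, 176.7], [294.8, 176.9], [266.7, 194.0], [296.3, 194.2], [266.6, 184.3], [296.5, 184.4]]
```

```bash
echo '[[[3,2,30,0],[6.5,5,70,0],[6.5,5,110,0],[6.5,5,150,0],[6.5,5,185,0],[6.5,5,205,0],[6.5,5,215,0],[6.5,5,219,0],[6.5,5,219,0],[6.5,5,219,0]]]' > mv.in && python3 shift.py mv.in 60 20; echo '[[[0,0,0,0],[0,0,0,0],[0,0,0,0],[0,0,0,0],[0,0,0,0],[0,0,0,0],[0,0,0,0],[0,0,0,0]]]' > mv.in && python3 shift.py mv.in 20 25
```

```text
time_s: 2.15
tcp_pos: [477.9, 357.1, 24.7]
orientation: [1.749, 2.609, 0.004]
force: [0.7, -0.2, 0.4]
opening: 59.8
grasp_force: 0.0
time_s: 2.82
tcp_pos: [477.8, 356.7, 24.9]
orientation: [1.75, 2.609, 0.003]
force: [-1.0, 0.2, 6.7]
opening: 29.7
grasp_force: 26.1
```

```bash
echo '[[[0,0,-10,0],[0,0,-30,0],[0,0,-60,0],[0,0,-95,0],[0,0,-130,0],[0,0,-160,0],[0,0,-175,0],[0,0,-175,0]]]' > mv.in && python3 shift.py mv.in
python3 - <<'E'
from h import *
s=robot.grab_frame("side");print("plate corners in crop",((proj(s,[[490.6,479.7,6],[572.1,277,6],[464.3,232.6,6],[381.3,433.7,6]])-[190,170])*3.7).round().tolist())
sc=robot.grab_frame("scene")
cv2.imwrite("pics/sc2.png",cv2.resize(sc["pixels"][140:290,210:420],None,fx=3.7,fy=3.7,interpolation=cv2.INTER_CUBIC))
E
```

```text
time_s: 3.48
tcp_pos: [479.0, 357.3, 203.2]
orientation: [1.75, 2.607, 0.013]
force: [1.1, -0.3, -3.6]
opening: 29.8
grasp_force: 25.4
plate corners in crop [[126.0, 55.0], [321.0, 162.0], [235.0, 244.0], [36.0, 130.0]]
```

View pics/sc2.png

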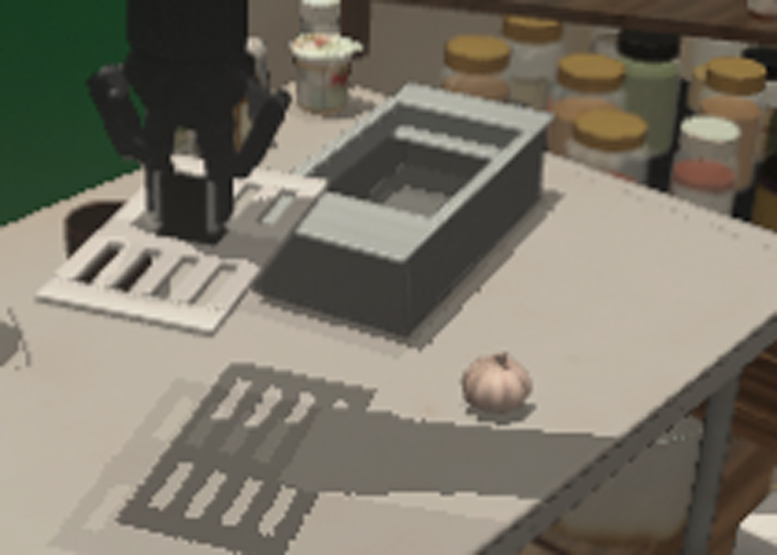

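Run:
```python
from h import *
f=robot.grab_frame("side");g=robot.grab_frame("scene")
c=lambda L:[((x-2)/3.7+190,(y-6)/3.7+170) for x,y in L]
T=unproj(f,c([(425,160),(288,258),(617,520),(752,398),(365,305),(490,213),(568,475),(700,362)]),84)
print(T.round(1).tolist());m=T[:4].mean(0);n=T[0]+T[1]-T[2]-T[3];n/=np.linalg.norm(n)
print(m.round(1),n.round(4),((T-m)@n).round(1)); print("seat",(m-13.6*n).round(1))
print("side->scene crop",((proj(g,T)-[210,140])*3.7).round().tolist())
S=unproj(g,[(x/3.7+210,y/3.7+140) for x,y in [(405,262),(405,85),(552,115),(318,197),(440,220)]],84);print(S.round(1).tolist(),((S-m)@n).round(1))
o=robot.get_obs();print(o["orientation"],Ro.from_rotvec(o["orientation"]).as_matrix().round(4).tolist())
```

```text
[[605.7, 177.7, 84.0], [461.5, 143.0, 84.0], [532.7, -169.6, 84.0], [675.4, -136.4, 84.0], [486.9, 74.5, 84.0], [617.5, 104.4, 84.0], [526.0, -123.6, 84.0], [664.3, -92.4, 84.0]]
[568.8   3.7  84. ] [-0.2194  0.9756  0.    ] [ 161.7  159.5 -161.1 -160.1   87.1   87.6 -114.8 -114.7]
seat [571.8  -9.6  84. ]
side->scene crop [[235.0, 214.0], [400.0, 257.0], [549.0, 114.0], [407.0, 83.0], [428.0, 217.0], [285.0, 180.0], [527.0, 131.0], [387.0, 99.0]]
[[453.4, 146.9, 84.0], [674.0, -131.9, 84.0], [529.2, -169.9, 84.0], [576.1, 108.7, 84.0], [476.4, 72.1, 84.0]] [ 165.1 -155.3 -160.7  100.8   87. ]
[-1.74975327 -2.60809087  0.0050844 ] [[-0.3792, 0.9253, -0.0026], [0.9253, 0.3792, -0.0022], [-0.001, -0.0032, -1.0]]
```

```bash
echo '[[[-10,-1.5,0,0.01],[-35,-5,0,0.03],[-70,-10,0,0.05],[-110,-16,0,0.07],[-150,-22,0,0.09],[-190,-27,0,0.11],[-230,-33,0,0.13],[-270,-39,0,0.15],[-310,-45,0,0.168],[-345,-50,0,0.168],[-370,-53.5,0,0.168],[-385,-55.5,0,0.168]]]' > mv.in && python3 shift.py mv.in; echo '[[[0,0,0,0],[0,0,20,0],[0,0,45,0],[0,0,60,0],[0,0,70,0],[0,0,70,0],[0,0,70,0]]]' > mv.in && python3 shift.py mv.in
python3 - <<'E'
from h import *
o=robot.get_obs();R=Ro.from_rotvec(o["orientation"]).as_matrix();print(o["tcp_pos"],R.round(4).tolist(),o["force"],o["wrist_torque"])
s=robot.grab_frame("side");a=cv2.resize(s["pixels"][170:340,230:410],None,fx=3.4,fy=3.4,interpolation=cv2.INTER_CUBIC)
cv2.imwrite("pics/s3.png",a)
E
```

```text
time_s: 4.68
tcp_pos: [571.1, -26.9, 197.1]
orientation: [1.971, 2.447, -0.005]
force: [-0.9, -0.1, -2.6]
opening: 29.8
grasp_force: 25.4
time_s: 5.27
tcp_pos: [571.4, -21.1, 127.8]
orientation: [-1.962, -2.452, 0.002]
force: [0.5, -0.6, -2.2]
opening: 29.7
grasp_force: 25.4
[571.39194158 -21.1282496  127.76833549] [[-0.2193, 0.9757, -0.0015], [0.9757, 0.2193, -0.0003], [0.0001, -0.0015, -1.0]] [ 0.50214536 -0.62532771 -2.20247508] [ 0.00633552  0.02685275 -0.05346621]
```

View pics/s3.png

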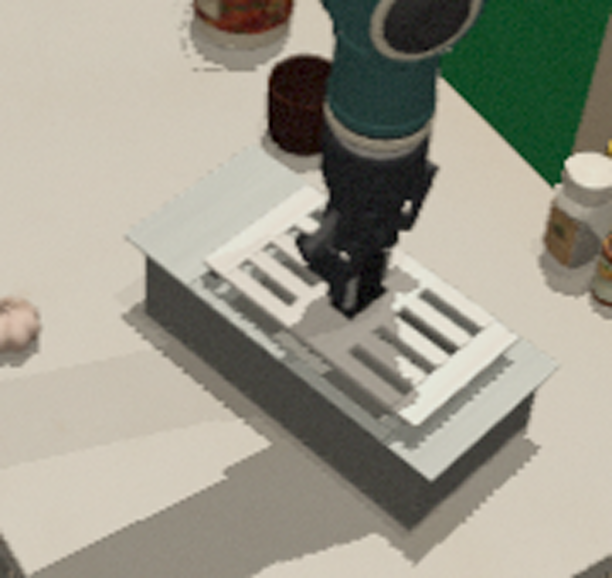

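Run:
```python
from h import *
f=robot.grab_frame("side")
F=np.array([571.8,-9.6,0]);n=np.array([-.2194,.9756,0]);x=np.array([.9756,.2194,0])
c=lambda L:[(u/3.4+230-.5,v/3.4+170-1.6) for u,v in L]
fr=lambda X:np.c_[(X-F)@x,(X-F)@n].round(1).tolist()
P=unproj(f,c([(310,190),(207,263),(410,422),(517,340)]),109);print("plate",fr(P),fr(P.mean(0)[None]))
T=unproj(f,c([(128,237),(432,480),(557,365)]),84);print("rim corners",fr(T))
print("tcp",fr(robot.get_obs()["tcp_pos"][None]))
```

```text
plate [[53.4, 92.8], [-62.9, 94.2], [-62.5, -115.0], [53.4, -120.9]] [[-4.6, -12.2]]
rim corners [[-74.4, 173.4], [-74.1, -149.3], [74.9, -147.2]]
tcp [[-1.9, -11.5]]
```

Run:
```python
from h import *
g=robot.grab_frame("scene")
cv2.imwrite("pics/sc4.png",cv2.resize(g["pixels"][150:250,260:380],None,fx=6,fy=6,interpolation=cv2.INTER_CUBIC))
```

```text
(no output)
```

View pics/sc4.png

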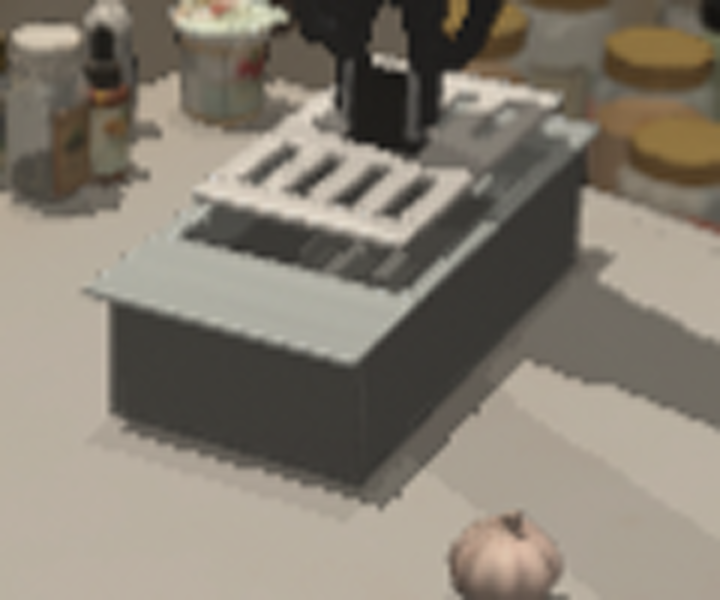

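Run:
```python
from h import *
f=robot.grab_frame("scene")
F=np.array([571.8,-9.6,0]);n=np.array([-.2194,.9756,0]);x=np.array([.9756,.2194,0])
c=lambda L:[(u/6+260,v/6+150) for u,v in L]
fr=lambda X:np.c_[(X-F)@x,(X-F)@n].round(1).tolist()
print("plate near corners, far right",fr(unproj(f,c([(195,186),(408,238),(562,97)]),109)))
print("rim deep outer, narrow right",fr(unproj(f,c([(85,290),(360,360),(598,127)]),84)))
print("opening edge",fr(unproj(f,c([(183,235),(403,290)]),84)))
```

```text
plate near corners, far right [[56.9, 88.8], [-64.9, 88.3], [-64.3, -121.4]]
rim deep outer, narrow right [[70.5, 177.9], [-80.4, 173.6], [-78.5, -147.2]]
opening edge [[58.6, 98.0], [-67.4, 96.6]]
```

```bash
echo '[[[0,1,4,0],[0,2,9,0],[0,2,13,0],[0,2,16,0],[0,2,16,0],[0,2,16,0]]]' > mv.in && python3 shift.py mv.in; echo '[[[0,0,1,0],[0,0,2,0],[0,0,3,0],[0,0,4,0],[0,0,5,0],[0,0,6,0],[0,0,6,0]]]' > mv.in && python3 shift.py mv.in; python3 -c "
from h import *
print(robot.get_obs()['wrist_torque'])"
```

```text
time_s: 5.97
tcp_pos: [573.5, -20.8, 111.9]
orientation: [-1.963, -2.452, 0.001]
force: [-0.3, 0.2, -2.0]
opening: 29.8
grasp_force: 25.4
time_s: 6.55
tcp_pos: [573.9, -20.1, 106.5]
orientation: [-1.962, -2.453, -0.001]
force: [-0.7, 2.4, 1.4]
opening: 29.3
grasp_force: 25.9
[ 0.23974884  0.21106691 -0.01774755]
```

```bash
echo '[[[0,0,1,0],[0,0,2,0],[0,0,3,0],[0,0,4,0],[0,0,4,0]]]' > mv.in && python3 shift.py mv.in; echo '[[[0,0,1,0],[0,0,2,0],[0,0,3,0],[0,0,4,0],[0,0,4,0]]]' > mv.in && python3 shift.py mv.in;python3 - <<'E'
from h import *
print(robot.get_obs()['wrist_torque'])
s=robot.grab_frame("side");a=cv2.resize(s["pixels"][170:340,230:410],None,fx=3.4,fy=3.4,interpolation=cv2.INTER_CUBIC)
b=cv2.resize(robot.grab_frame("scene")["pixels"][150:250,260:380],None,fx=3.5,fy=3.5,interpolation=cv2.INTER_CUBIC)
a[:350,612-350:]=a[:350,612-350:]
c=np.zeros((578,612+180,3),np.uint8);a=cv2.resize(a,(372,352));c[:352,:372]=a;c[:350,372:792]=b
cv2.imwrite("pics/s5.png",c[:360])
E
```

```text
time_s: 6.97
tcp_pos: [574.0, -20.5, 102.2]
orientation: [1.962, 2.453, 0.001]
force: [0.4, 3.4, 1.4]
opening: 29.6
grasp_force: 26.1
time_s: 7.38
tcp_pos: [573.7, -20.7, 98.1]
orientation: [-1.963, -2.453, -0.0]
force: [-0.7, 4.6, 1.3]
opening: 29.4
grasp_force: 26.2
[ 0.56731699 -0.02776891  0.09614305]
```

View pics/s5.png

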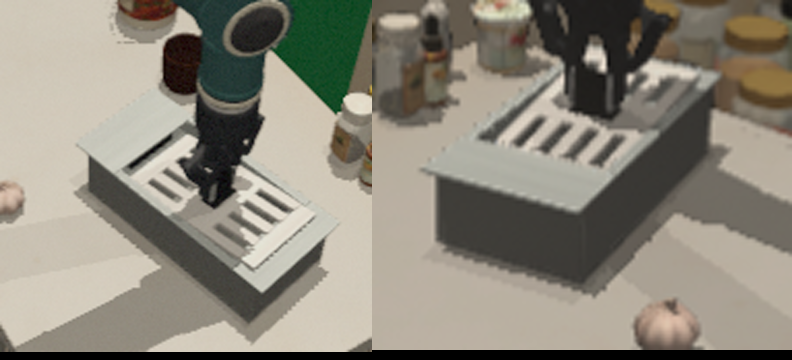

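```bash
echo '[[[1,0,-1,0],[2,0,-1,0],[3,0,-1,0],[4,0,-1,0],[5,0,-1,0],[6,0,-1,0],[7,0,-1,0],[8,0,-1,0],[8,0,-1,0]]]' > mv.in && python3 shift.py mv.in; echo '[[[1,0,0,0],[2,0,0,0],[3,0,0,0],[3,0,0,0],[3,0,0,0]]]' > mv.in && python3 shift.py mv.in
```

```text
time_s: 8.23
tcp_pos: [571.9, -12.7, 99.3]
orientation: [-1.963, -2.453, -0.0]
force: [-0.2, -0.4, -2.9]
opening: 29.3
grasp_force: 25.6
time_s: 8.65
tcp_pos: [571.4, -10.2, 99.4]
orientation: [1.963, 2.452, 0.0]
force: [-0.4, -0.8, -2.2]
opening: 30.1
grasp_force: 25.7
```

```bash
echo '[[[1,0,0,0],[2,0,0,0],[2,0,0,0],[2,0,0,0]]]' > mv.in && python3 shift.py mv.in
```

```text
time_s: 8.98
tcp_pos: [571.1, -9.0, 99.5]
orientation: [1.963, 2.451, -0.0]
force: [0.0, -4.2, -2.5]
opening: 29.4
grasp_force: 25.8
```

```bash
echo '[[[1,0,0,0],[2,0,0,0],[3,0,0,0],[4,0,0,0],[5,0,0,0],[6,0,0,0],[7,0,0,0],[7,0,0,0]]]' > mv.in && python3 shift.py mv.in
```

```text
time_s: 9.65
tcp_pos: [569.4, -1.0, 99.3]
orientation: [1.963, 2.453, 0.0]
force: [1.0, -4.4, -1.4]
opening: 29.1
grasp_force: 25.8
```

```bash
echo '[[[1,0,0,0],[2,0,0,0],[3,0,0,0],[4,0,0,0],[5,0,0,0],[6,0,0,0],[7,0,0,0],[7,0,0,0],[7,0,0,0]]]' > mv.in && python3 shift.py mv.in
python3 - <<'E'
from h import *
o=robot.get_obs();print(o['wrist_torque'],o['force'])
F=np.array([571.8,-9.6,0]);n=np.array([-.2194,.9756,0]);x=np.array([.9756,.2194,0]);print((o["tcp_pos"]-F)@n,(o["tcp_pos"]-F)@x)
s=robot.grab_frame("side");cv2.imwrite("pics/s6.png",cv2.resize(s["pixels"][200:330,250:400],None,fx=4.5,fy=4.5,interpolation=cv2.INTER_CUBIC))
E
```

```text
time_s: 10.4
tcp_pos: [568.0, 5.3, 99.4]
orientation: [1.963, 2.452, -0.0]
force: [0.8, -5.9, -1.6]
opening: 29.8
grasp_force: 25.8
[-1.23416873 -0.21386733  0.02575475] [ 0.76016093 -5.85080933 -1.60948863]
15.371375774311868 -0.47611374562238373
```

View pics/s6.png

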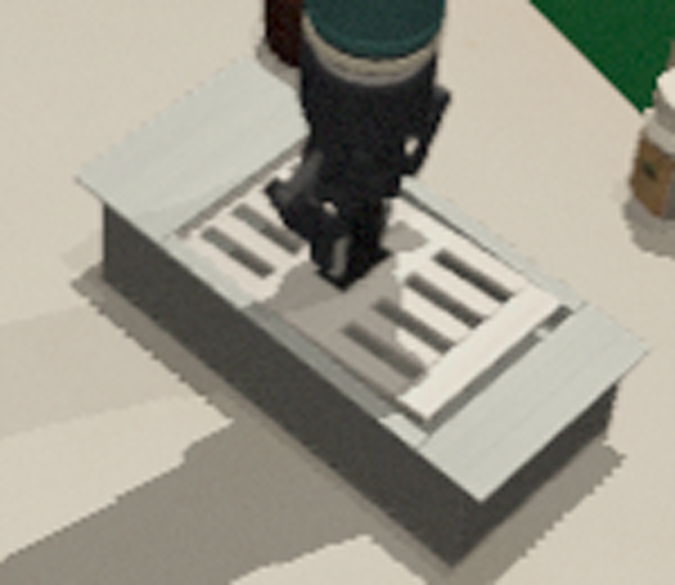

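```bash
echo '[[[0,0,1,0],[0,0,2,0],[0,0,3,0],[0,0,4,0],[0,0,5,0],[0,0,5,0]]]' > mv.in && python3 shift.py mv.in; echo '[[[-0.5,0,1,0],[-0.5,0,2,0],[-1,0,3,0],[-1,0,4,0],[-1,0,4,0]]]' > mv.in && python3 shift.py mv.in; python3 -c "
from h import *
print(robot.get_obs()['wrist_torque'])"
```

```text
time_s: 10.95
tcp_pos: [568.3, 5.3, 94.6]
orientation: [1.963, 2.452, 0.001]
force: [1.6, -6.5, 0.6]
opening: 29.5
grasp_force: 26.0
time_s: 11.37
tcp_pos: [568.7, 4.0, 90.9]
orientation: [1.963, 2.451, 0.001]
force: [1.1, -5.8, 2.1]
opening: 29.7
grasp_force: 26.3
[-0.93519605 -0.08620332  0.04151394]
```

```bash
echo '[[[0,0,1,0],[-0.5,0,2,0],[-1,0,3,0],[-1,0,4,0],[-1,0,4,0]]]' > mv.in && python3 shift.py mv.in; python3 -c "
from h import *
print(robot.get_obs()['wrist_torque'])"
```

```text
time_s: 11.78
tcp_pos: [569.0, 2.8, 86.9]
orientation: [1.963, 2.451, 0.001]
force: [0.7, -6.8, 2.3]
opening: 29.8
grasp_force: 26.3
[-1.05548473 -0.10916931  0.01523168]
```

```bash
echo '[[[-1,0,0.5,0],[-2,0,1,0],[-2,0,2,0],[-2,0,3,0],[-2,0,3,0]]]' > mv.in && python3 shift.py mv.in; python3 -c "
from h import *
print(robot.get_obs()['wrist_torque'])"
```

```text
time_s: 12.2
tcp_pos: [569.2, 1.6, 83.4]
orientation: [1.963, 2.452, 0.001]
force: [1.4, -3.6, 0.9]
opening: 29.5
grasp_force: 26.2
[-0.52566404 -0.2780156   0.0327443 ]
```

```bash
echo '[[[0,0,0.5,0],[0,0,1,0],[-1,0,1,0],[-2,0,1,0],[-3,0,1,0],[-4,0,1,0],[-5,0,1,0],[-6,0,1,0],[-7,0,1,0],[-7,0,1,0]]]' > mv.in && python3 shift.py mv.in; python3 -c "
from h import *
print(robot.get_obs()['wrist_torque'])"
```

```text
time_s: 13.03
tcp_pos: [570.3, -3.1, 82.6]
orientation: [-1.96, -2.453, -0.003]
force: [-0.4, 1.9, 5.1]
opening: 29.2
grasp_force: 26.6
[ 0.54550071 -0.05089653 -0.1514298 ]
```

Run:
```python
from h import *
a=cv2.resize(robot.grab_frame("side")["pixels"][200:320,258:398],(700,600),interpolation=cv2.INTER_CUBIC)
b=cv2.resize(robot.grab_frame("scene")["pixels"][160:220,275:375],(500,300),interpolation=cv2.INTER_CUBIC)
w=cv2.resize(robot.grab_frame("wrist")["pixels"][0:300,120:440],(300,281))
c=np.zeros((600,800,3),np.uint8);c[:429,:500]=cv2.resize(a,(500,429));c[:281,500:]=w;c[300:480,500:]=cv2.resize(b,(300,180))
cv2.imwrite("pics/s7.png",c[:485])
```

```text
(no output)
```

View pics/s7.png

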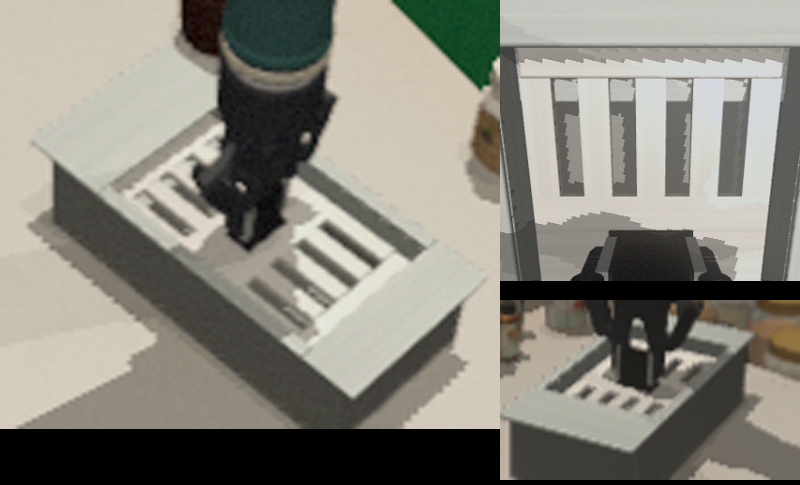

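```bash
echo '[[[1,0,-0.5,0],[2,0,-0.5,0],[2,0,-0.5,0],[2,0,-0.5,0]]]' > mv.in && python3 shift.py mv.in
python3 - <<'E'
from h import *
o=robot.get_obs();print(o['wrist_torque'])
w=robot.grab_frame("wrist");f=wcam(w,o)
F=np.array([571.8,-9.6,0]);n=np.array([-.2194,.9756,0]);x=np.array([.9756,.2194,0])
c0=F+n*((o["tcp_pos"]-F)@n)
# brightness profile up the image along plate's solid strip, and predicted rows of plate end
g=w["pixels"].max(2).astype(int)
for col in (235,293,350): print([int(v) for v in g[30:100:2,col]])
print("deep slot ends/rim predictions: rim edge 102 z84",proj(f,[F+n*102+[0,0,84]]).round(1))
E
```

```text
time_s: 13.52
tcp_pos: [570.1, -3.6, 82.7]
orientation: [1.963, 2.452, 0.0]
force: [3.6, -2.8, 0.1]
opening: 29.7
grasp_force: 26.0
[-0.36056976 -0.59174799 -0.13331105]
[198, 198, 197, 199, 200, 202, 201, 194, 167, 112, 157, 167, 165, 164, 165, 165, 222, 213, 212, 215, 214, 214, 215, 214, 211, 210, 171, 169, 170, 170, 186, 188, 189, 186, 204]
[197, 196, 196, 199, 201, 200, 202, 195, 171, 112, 159, 165, 164, 162, 165, 161, 164, 161, 218, 218, 215, 217, 219, 217, 216, 210, 175, 221, 217, 219, 217, 218, 217, 216, 216]
[197, 198, 200, 202, 200, 200, 200, 193, 174, 113, 152, 153, 165, 164, 161, 163, 164, 219, 215, 217, 217, 217, 218, 219, 220, 219, 190, 225, 222, 223, 222, 221, 221, 221, 223]
deep slot ends/rim predictions: rim edge 102 z84 [[281.7  39. ]]
```

```bash
echo '[[[0,0,-0.7,0],[-1,0,-0.7,0],[-2,0,-0.7,0],[-3,0,-0.7,0],[-4,0,-0.7,0],[-4,0,-0.7,0]]]' > mv.in && python3 shift.py mv.in; python3 -c "
from h import *
print(robot.get_obs()['wrist_torque'])"
```

```text
time_s: 14.07
tcp_pos: [570.8, -7.9, 83.4]
orientation: [1.963, 2.452, -0.001]
force: [4.6, -3.5, -1.7]
opening: 29.5
grasp_force: 25.7
[-0.84686168 -0.94182108 -0.21968715]
```

```bash
echo '[[[-1,0.7,0,0],[-2,1.4,0,0],[-3,1.4,0,0],[-4,1.4,0,0],[-5,1.4,0,0],[-5,1.4,0,0]]]' > mv.in && python3 shift.py mv.in; python3 -c "
from h import *
print(robot.get_obs()['wrist_torque'])"
```

```text
time_s: 14.57
tcp_pos: [571.6, -9.2, 83.0]
orientation: [-1.958, -2.451, -0.0]
force: [-2.3, 4.5, -0.6]
opening: 29.3
grasp_force: 26.0
[ 0.75491539  0.38570343 -0.09057127]
```

```bash
echo '[[[1,-0.5,0.5,0],[2,-0.5,0.5,0],[2,-0.5,0.5,0]]]' > mv.in && python3 shift.py mv.in; echo '[[[0,0,0,0],[0,0,0,0],[0,0,0,0],[0,0,0,0],[0,0,0,0]]]' > mv.in && python3 shift.py mv.in 46; echo '[[[0,0,-5,0],[0,0,-20,0],[0,0,-45,0],[0,0,-80,0],[0,0,-115,0],[0,0,-130,0],[0,0,-130,0],[0,0,-130,0]]]' > mv.in && python3 shift.py mv.in
python3 - <<'E'
from h import *
o=robot.get_obs();w=robot.grab_frame("wrist");f=wcam(w,o)
g=cv2.cvtColor(w["pixels"],cv2.COLOR_BGR2GRAY);cv2.imwrite("pics/fin.png",w["pixels"])
F=np.array([571.8,-9.6,0]);n=np.array([-.2194,.9756,0]);x=np.array([.9756,.2194,0])
P=proj(f,[F+n*s*102+x*40+[0,0,84] for s in(-1,1)]+[F+n*s*5+x*t*15+[0,0,106] for s in(-1,1) for t in(-1,1)]);print(P.round(1).tolist())
u,v=P[2:].mean(0).round().astype(int);print(g[v-24:v+26:2,u].tolist(),v-24)
for s in(-30,30):
  r=P[2:].mean(0).astype(int);print(g[40:420:6,int(280+s)].tolist())
E
```

```text
time_s: 14.82
tcp_pos: [571.6, -9.2, 83.0]
orientation: [-1.961, -2.452, 0.0]
force: [-2.6, 2.0, 1.8]
opening: 29.3
grasp_force: 26.3
time_s: 15.23
tcp_pos: [572.4, -10.1, 83.0]
orientation: [1.963, 2.452, 0.0]
force: [0.5, 0.0, -0.2]
opening: 46.0
grasp_force: 0.0
time_s: 15.9
tcp_pos: [572.6, -9.8, 214.1]
orientation: [1.962, 2.452, 0.003]
force: [-0.3, 0.6, 0.5]
opening: 46.0
grasp_force: 0.0
[[323.9, 312.2], [334.0, 68.7], [259.8, 217.2], [299.3, 217.1], [259.5, 204.4], [299.5, 204.4]]
[88, 67, 65, 68, 60, 55, 54, 51, 48, 48, 48, 61, 68, 64, 57, 54, 38, 145, 137, 140, 143, 136, 135, 136, 139] 187
[181, 183, 183, 187, 183, 178, 134, 191, 189, 191, 191, 191, 191, 189, 190, 189, 188, 185, 187, 185, 186, 183, 189, 185, 185, 183, 185, 180, 135, 132, 138, 138, 138, 134, 135, 134, 132, 132, 184, 184, 182, 183, 191, 187, 177, 66, 167, 166, 161, 166, 163, 162, 166, 142, 28, 29, 34, 27, 15, 17, 17, 21, 15, 25]
[187, 187, 190, 190, 188, 193, 144, 192, 192, 190, 191, 191, 191, 192, 189, 193, 193, 191, 193, 191, 188, 190, 190, 191, 191, 188, 190, 193, 192, 191, 192, 190, 192, 189, 187, 186, 185, 187, 186, 183, 184, 184, 190, 188, 171, 74, 171, 170, 164, 165, 166, 164, 164, 152, 28, 41, 28, 35, 28, 15, 25, 22, 20, 17]
```

Run:
```python
from h import *
w=robot.grab_frame("wrist");o=robot.get_obs();f=wcam(w,o)
o1=dict(tcp_pos=np.array([475.209,347.703,242.166]),orientation=np.array([-1.7517,-2.6074,0.0002]));f1=wcam(w,o1)
a=cv2.imread("pics/w1.png",0);b=cv2.imread("pics/fin.png",0)
m=np.zeros_like(a);cv2.fillPoly(m,[np.array([(235,92),(340,92),(332,252),(240,252)])],255);m[160:195,255:315]=0
p=cv2.goodFeaturesToTrack(a,60,.05,5,mask=m)
crit=(3,40,.01);p=cv2.cornerSubPix(a,p,(3,3),(-1,-1),crit).reshape(-1,2)
X=unproj(f1,p,6)-[477.07,355.72,0];c,s=np.cos(-np.radians(112.16-90)),np.sin(-np.radians(112.16-90))
L=np.c_[X[:,0]*c-X[:,1]*s,X[:,0]*s+X[:,1]*c,np.full(len(X),6.)]
t=np.radians(102.67-90);Rz=Ro.from_euler("z",t).as_matrix()
q0=proj(f,L@Rz.T+[571.8,-9.6,58])
q=cv2.cornerSubPix(b,q0.astype(np.float32).reshape(-1,1,2),(8,8),(-1,-1),crit).reshape(-1,2)
K,D=f["camera_matrix"],np.array([f["k1"],0,0,0,0.])
r0=cv2.Rodrigues(np.array(f["R"])@Rz)[0];t0=np.array(f["R"])@np.array([571.8,-9.6,58.])+f["t"]
keep=np.ones(len(L),bool)
for i in range(6):
    _,r,tt=cv2.solvePnP(L[keep],q[keep].astype(float),K,D,r0.copy(),t0.reshape(3,1).copy(),True)
    e=np.linalg.norm(cv2.projectPoints(L,r,tt,K,D)[0].reshape(-1,2)-q,axis=1);keep=e<max(1.,2*np.median(e))
Rw=np.array(f["R"]).T@cv2.Rodrigues(r)[0];print(keep.sum(),len(L),e[keep].mean(),"tilt in tub axes",Rz.T@Rw[:,2],"pos",np.array(f["R"]).T@(tt.ravel()-f["t"]))
```

```text
46 60 1.7075472629135324 tilt in tub axes [-0.02071994 -0.0214769   0.99955461] pos [570.64038735 -10.88241982  53.83451181]
```

Run:
```python
from h import *
from scipy.optimize import least_squares
w=robot.grab_frame("wrist");o=robot.get_obs();f=wcam(w,o)
o1=dict(tcp_pos=np.array([475.209,347.703,242.166]),orientation=np.array([-1.7517,-2.6074,0.0002]));f1=wcam(w,o1)
a=cv2.imread("pics/w1.png",0);b=cv2.cvtColor(w["pixels"],cv2.COLOR_BGR2GRAY)
m=np.zeros_like(a);cv2.fillPoly(m,[np.array([(235,92),(340,92),(332,252),(240,252)])],255);m[160:195,255:315]=0
crit=(3,40,.01);p=cv2.cornerSubPix(a,cv2.goodFeaturesToTrack(a,60,.05,5,mask=m),(3,3),(-1,-1),crit).reshape(-1,2)
X=unproj(f1,p,6)-[477.07,355.72,0];L=Ro.from_euler("z",-(112.16-90),degrees=True).apply(X);L[:,2]=6
v=np.array([570.6,-10.9,58,0,0,np.radians(12.67)])
P=lambda v:proj(f,Ro.from_euler("zyx",[v[5],v[4],v[3]]).apply(L)+v[:3])
for win in (8,5,4,4,3):
    q=cv2.cornerSubPix(b,P(v).astype(np.float32).reshape(-1,1,2),(win,win),(-1,-1),crit).reshape(-1,2)
    s=least_squares(lambda v:(P(v)-q).ravel(),v,loss="soft_l1",f_scale=.4,x_scale=[1,1,1,.01,.01,.01]);v=s.x
    e=np.linalg.norm(P(v)-q,axis=1);print(v.round(4),np.median(e).round(2))
```

```text
[ 5.710309e+02 -1.068800e+01  5.664200e+01  2.380000e-02  1.370000e-02
  2.182000e-01] 1.51
[ 5.71235e+02 -1.06567e+01  5.58599e+01  2.06000e-02  1.17000e-02
  2.19200e-01] 1.14
[ 5.713297e+02 -1.070630e+01  5.566820e+01  6.000000e-04  1.350000e-02
  2.196000e-01] 0.98
[ 5.71347e+02 -1.07107e+01  5.57247e+01 -2.80000e-03  1.19000e-02
  2.19400e-01] 0.95
[ 5.713257e+02 -1.053960e+01  5.611240e+01 -1.020000e-02  1.130000e-02
  2.193000e-01] 0.55
```

The fit shows the plate flat to about 0.01 rad, at ledge height, with its centre 1 mm from the expected place. I'm handing it in.

```bash
python3 -c "
from plant import robot
print(robot.close_job())"
```

```text
the job is handed in; nothing more can be done
None
```

The drain plate is seated in the tub, handle up and against the narrow-end wall; the last wrist image put it flat to about 0.015 rad at roughly ledge height (56 ± a few mm). I handed the job in with about 16 s used; the judge's verdict was not shown, and I did not re-check the cup, garlic or jar.

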